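# Lock the lab shaker's drive with its transport pin

## Robot

A 7-joint arm with a two-finger parallel gripper is mounted at the origin on the work surface. World frame = base frame: x ahead of the robot, y to its left, z up, the work surface at z = 0. Lengths are in m, angles in degrees, forces in N, time in s.
With the tool pointing down it reaches from about 0.4 to 0.9 m from the base axis. Payload 5.5 kg.
Tool frame: the origin (TCP) lies between the finger pads; the fingertips stand 17 mm ahead of it and the grasp point (between the pads) lies 2 mm behind it; z points along the fingers, y is the line along which they close (so a half turn about z gives the same grasp; the last joint's range is limited). The gripper opens to 92 mm and grips with 3 to 60 N. Pads are 19 mm wide; open, the fingers measure 130 mm over their backs; the gripper's body (75 mm by 190 mm) begins 47 mm behind the grasp point.
Start: joints at [-51.154, 28.699, -24.465, 88.831, 12.651, 65.22, -12.049], TCP at [0.262, 0.595, 0.244] pointing down, gripper open.
Joint ranges: [-164.97, 164.97], [-17.58, 116.51], [-87.97, 89.64], [11.32, 138.91], [-80.73, 260.73], [10.89, 115.49], [-147.41, 147.41]. Speed limits (degrees/s): [147.25, 147.25, 180, 180, 180, 180, 180].

## Interface

Orientations are given as [roll, pitch, yaw] about the fixed x, y, z axes, in that order (R = Rz(yaw) Ry(pitch) Rx(roll)).
In Python, from bench import r gives the robot as it stands.
- The arm moves only by the tool play_rows, never from a script. Its argument "targets" is a list of rows, each an object of numbers: "x", "y", "z": the shift along the world's x, y, z normalised to -1 to 1, where 1 is 12 cm; "ax", "ay", "az": the turn, a rotation vector about the world's x, y, z normalised to -1 to 1, where 1 is 45 degrees. A call has 1 to 20 rows; each row is the pose to reach, as a shift and turn from the pose commanded when the call began; what a row does not reach only later rows make up. A row lasts 1/8 s, in which the tool goes at most 62.5 mm and 10.7 degrees, less where a joint would pass 70% of its speed; a pose out of reach is approached as far as the arm can. A call with a number of a shift or a turn outside -1 to 1 is refused whole. A call with a gripper value outside its range is refused whole. "jaw" is the opening, from 0 (shut) to 1 (fully open), set as the call begins (left out, the last holds). The fingers move at their own pace and stop on an object; "newtons" is the grip in N (left out, the last holds). Time passes only in rows, so rows that repeat a pose let the fingers close. It gives the time, the measured TCP pose, the force, the opening and the grip force at its end, in the units of the state.
- r.sense(): the state, without advancing time (a new reading comes with each control period).
- r.capture(name): name is "scene" or "top" or "wrist"; returns the picture (384x512x3 uint8, blue, green, red); there is no depth.
- r.camera_model(name): a dict with "K" (3x3 intrinsics, pixels), "R" (3x3) and "t" (3): a world point X has camera coordinates R X + t. Camera axes: x right, y down, z forward; pixel columns grow to the right and rows downward; lengths in m; the calibration is good to about 2 mm. A picture is of the moment at which its call begins: read the wrist's pose just before it. camera_model takes no time and is no camera call; for the wrist camera it gives the pose at the moment of the call.
- r.finish_job(): hands the job in; it is judged then, once.
The state is a dict: "clock": time; "qpos": joint angles; "qd": joint speeds; "joint_efforts": joint torques, N m; "eef_pos": TCP position; "ee_rot": TCP orientation; "contact_force": force on the tool from outside, world axes, zero at the start; "torque": the same for the moment, N m; "gripper_width": finger opening in m; "grasp_force": force on a finger pad.
Only numpy, scipy, OpenCV 4.12 (cv2) and the standard library are available. Lean on these libraries where they do the work, as an engineer would, in place of code of your own. Each camera call takes 0.05 s, during which the arm holds its last target. There are 200 camera calls.

## Task

Lock the shaker for transport: take the locking pin out of its rest, put its foot down through the square opening of the keyhole slot in the shaker's lid onto the plate beneath, and slide it along the slot, pressing only lightly, until it drops into the unmarked blind hole in that plate. Leave the pin upright and fully home in the hole and let go of it; never force it against the shaker, and leave the jar on the shaker and the vial beside the rest where they are.

Things in the scene. Friction and masses are not known exactly. Their poses are not given: they have to be found in the camera images.
- pin: Locking pin, about 120 g, upright in its rest. From below: round steel foot 16 mm in diameter, 9 mm tall, lower edge tapered (12 mm at the very bottom, full width 2.5 mm up); steel neck 8 mm in diameter; from 58 to 88 mm above the bottom a round grey knob 26 mm in diameter to hold it by. Origin: centre of the foot's underside; z up the pin.
- rest: Grey plastic block 60 x 60 x 30 mm fixed to the bench, with a 20 mm bore 22 mm deep in its middle in which the pin stands (pin's underside 8 mm above the bench). Origin: centre of its underside, z up.
- shaker: White lab shaker fixed to the bench, 260 mm (its x) by 300 mm (its y), lid top at z = 85 mm. Origin: centre of its underside; x to its rear (its front panel faces the robot), y to its left seen from the robot, z up. A raised platform stands on the rear of the lid (x 0 to 120, y -130 to 130 mm, rims up to z = 122 mm). The keyhole slot lies in the front of the lid.
- keyhole (a point): Centre of the square opening, 24 x 24 mm, at the left end of the keyhole slot, level with the lid's top (lid 5 mm thick); at x -60, y +50, z 85 mm in the shaker's frame. The pin's foot passes here only. Axes as the shaker's.
- slot_end (a point): Right-hand end of the slot, level with the lid's top; at x -60, y -50, z 85 mm in the shaker's frame. The slot runs straight from the square opening to here and is 11 mm wide: the neck passes, the foot stays under the lid.
- plate (a point): Fixed point (x -60, y 0, z 66 mm in the shaker's frame), level with the top, at rest, of the flat steel plate under the opening and slot. The plate is sprung: it gives downward from about 3 N, then 1.5 N per mm, to a hard stop 6 mm down. In it is one blind hole, 18.5 mm wide, 14 mm deep, midway across the slot, anywhere from y +15 to -42 mm; it is not measured and stays still.
- jar: Small closed glass jar, 48 mm in diameter, 55 mm tall, standing loose on the shaker's platform. Origin: centre of its underside. To be left alone.
- vial: Amber vial, 24 mm in diameter, 45 mm tall, standing loose on the bench beside the pin's rest. Origin: centre of its underside. To be left alone.
Things that resemble listed ones, but are neither listed nor needed, are in the scene too. Leave any turquoise look-alike of the pin alone. There is more than one size of the rest; the job needs the middle-sized.

How it is judged (in metres and radians):
On the way, in this order (a step that is already met when the one before it is completed fails the run):
1. the pin is lifted out of its rest (z of pin in the frame of rest above 0.035 m), for 0.1 s.
2. the pin's foot is under the lid and bears on the plate (z of pin in the frame of shaker between 0.0585 and 0.0675 m and x of pin in the frame of shaker between -0.072 and -0.048 m and y of pin in the frame of shaker between -0.055 and 0.06 m and contact force between pin and shaker above 0.5 N), for 0.1 s.
At the end, for the whole second after the job is handed in: The pin stands in the blind hole under the slot, its underside within 3.5 mm of the hole's floor, upright within about 8 degrees, at rest (z of pin in the frame of shaker below 0.0555 m and x of pin in the frame of shaker between -0.065 and -0.055 m and y of pin in the frame of shaker between -0.048 and 0.021 m and angle between pin's own z axis and vertical below 0.15 rad and linear speed of pin below 0.02 m/s); the robot touches nothing.
It fails at once if the pin is forced against the shaker (over 25 N) (contact force between pin and shaker above 25 N).
It fails at once if the jar or the vial is moved by more than 25 mm (distance of any of jar, vial from where it was at the start of the episode above 0.025 m).
It also fails if it takes over 45 s, if anything falls off the work surface, if the arm or the gripper's body presses on something with over 40 N, if the wrist force passes 120 N, or if a joint passes its speed limit or range.

## Working session

There is one attempt and no reset: what is moved stays moved. The work goes in short steps, Python scripts to look and compute and a tool call to move; the robot and the scene stay as the last step left them, time stands still between calls to the robot, and variables do not carry over. Pictures are saved under pics/ and viewed, at most 10 in all, crops included, and the job is handed in when it is done.

Besides the shell and the picture viewer there is one more tool, called after "Request:" as a command line: name --argument value ..., lists and objects as JSON in quotes. play_rows: Moves the arm, as the interface text tells. Scaled input: -1 to 1 covers 12 cm each way for a shift and 45 degrees each way for a turn. Its arguments: {"type":"object","properties":{"targets":{"type":"array","items":{"type":"object","properties":{"x":{"type":"number","minimum":-1,"maximum":1},"y":{"type":"number","minimum":-1,"maximum":1},"z":{"type":"number","minimum":-1,"maximum":1},"ax":{"type":"number","minimum":-1,"maximum":1},"ay":{"type":"number","minimum":-1,"maximum":1},"az":{"type":"number","minimum":-1,"maximum":1}}}},"jaw":{"type":"number"},"newtons":{"type":"number"}},"required":["targets"]}

```bash
mkdir -p pics; ls; python3 - <<'E'
from bench import r
import cv2
s=r.sense();print(s)
for n in("scene","top"):
    im=r.capture(n);cv2.imwrite(f"pics/{n}0.png",im)
    m=r.camera_model(n);print(n,m)
E
```

```text
pics
{'clock': 0.0, 'qpos': array([-51.15403793,  28.75379226, -24.45512499,  88.88970684,
        12.64955915,  65.22023953, -12.04996396]), 'qd': array([-0.0113494 ,  0.00148905,  0.06543884, -0.0406429 , -0.10024116,
        0.17022517, -0.05415238]), 'joint_efforts': array([-7.85174725e-04, -5.66586435e+01, -5.81634253e+00, -2.79120898e+01,
       -6.85734185e-02,  3.05337820e-02,  1.85094673e-04]), 'eef_pos': array([0.26170192, 0.59427174, 0.24269406]), 'ee_rot': array([-1.79889715e+02, -5.93584792e-03,  1.56237403e+02]), 'contact_force': array([-0.68641089,  0.23343936,  0.41736223]), 'torque': array([ 0.02402383, -0.0327092 ,  0.0326995 ]), 'grasp_force': 0.0, 'gripper_width': 0.09165032420870554}
scene {'K': array([[424.30046976,   0.        , 251.14826512],
       [  0.        , 424.30046976, 194.16570338],
       [  0.        ,   0.        ,   1.        ]]), 'R': array([[-0.80751678,  0.58970208, -0.01296586],
       [ 0.36304006,  0.4795688 , -0.79888402],
       [-0.46488555, -0.64981938, -0.60134533]]), 't': array([ 0.38675285, -0.19773506,  1.38886227])}
top {'K': array([[494.34866596,   0.        , 248.38033391],
       [  0.        , 494.34866596, 197.12799336],
       [  0.        ,   0.        ,   1.        ]]), 'R': array([[-0.01570863, -0.99977248,  0.0144302 ],
       [-0.99257558,  0.01385144, -0.12083817],
       [ 0.1206108 , -0.01622127, -0.99256733]]), 't': array([0.13403383, 0.59669383, 1.17715596])}
```

View pics/scene0.png

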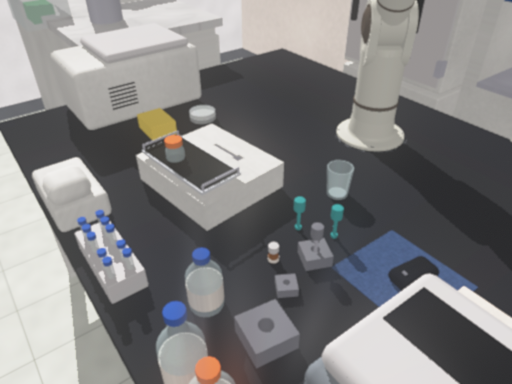

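View pics/top0.png

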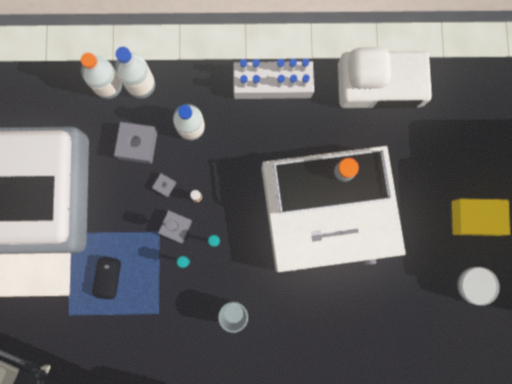

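The scene shows a grey pin in a rest at about (317,245). In the top view the rests are at (136,142) large and empty, (164,185) small and empty, and (175,227) middle-sized, holding the grey-knobbed pin. Two turquoise look-alikes are at (214,241) and (183,262), and the vial is at (196,196). The shaker is at (335,210), with its keyhole at about (317,236) and the slot running to (358,232). The middle rest at (175,227) fits the description, so I'll confirm it in an enlarged crop.

```bash
python3 - <<'E'
import cv2,numpy as np
t=cv2.imread("pics/top0.png")
a=cv2.resize(t[180:280,140:240],(600,600),interpolation=cv2.INTER_CUBIC)
cv2.imwrite("pics/crop_rest.png",a)
b=cv2.resize(t[135:285,255:415],(800,750),interpolation=cv2.INTER_CUBIC)
b=cv2.resize(t[140:280,258:410],None,fx=4.2,fy=4.2,interpolation=cv2.INTER_CUBIC)
cv2.imwrite("pics/crop_sh.png",b);print(b.shape)
E
```

```text
(588, 638, 3)
```

View pics/crop_rest.png

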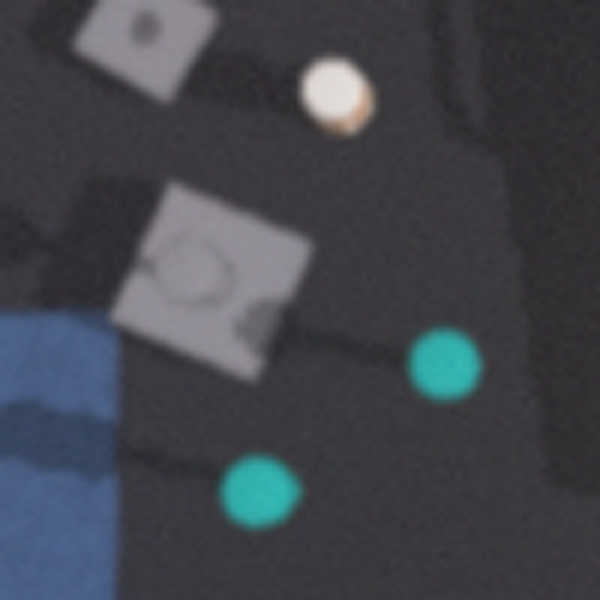

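View pics/crop_sh.png

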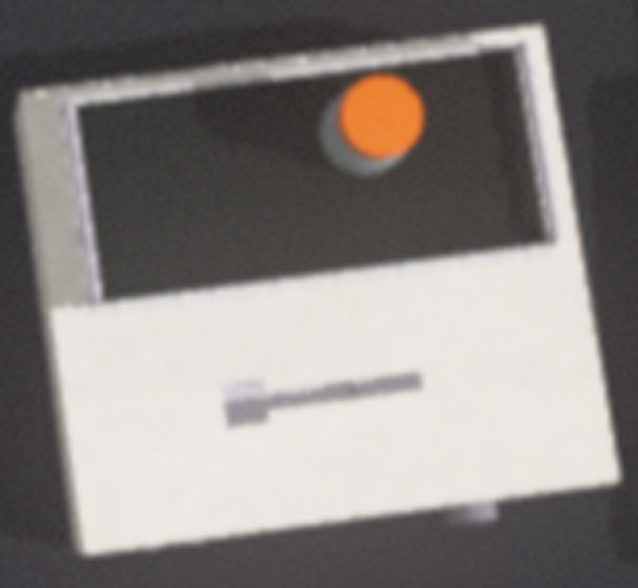

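The crop confirms it: the middle rest has its corners at crop (173,182), (314,243), (257,382) and (110,320), with the grey pin knob at (191,270). The shaker crop shows the front lid corners at (80,553) and (620,483), the keyhole square centred at (246,404) and the slot end at (421,380).

```bash
cat > h.py <<'E'
import numpy as np
from bench import r
def back(n,uv,z,m=None):
    m=m or r.camera_model(n)
    d=m["R"].T@np.linalg.solve(m["K"],[uv[0],uv[1],1.]); c=-m["R"].T@m["t"]
    return c+d*(z-c[2])/d[2]
def proj(n,X,m=None):
    m=m or r.camera_model(n); p=m["K"]@(m["R"]@np.asarray(X)+m["t"]); return p[:2]/p[2]
E
python3 - <<'E'
from h import *
C=lambda p:(140+(p[0]+.5)/6-.5,180+(p[1]+.5)/6-.5)
S=lambda p:(258+(p[0]+.5)/4.2-.5,140+(p[1]+.5)/4.2-.5)
k=back("top",C((191,270)),.096);print("knob",k,"scene px",proj("scene",k))
q=[back("top",C(p),.03) for p in((173,182),(314,243),(257,382),(110,320))]
print("rest",np.mean(q,0),[np.linalg.norm(q[i]-q[i-1]) for i in range(4)])
print("vial",back("top",C((335,90)),.045))
for p in((445,365),(260,490)):print("turq",back("top",C(p),.088))
mod=np.array([[-.13,.15],[-.13,-.15],[-.06,.05],[-.06,-.05]])
W=np.array([back("top",S(p),.085)[:2] for p in((80,553),(620,483),(246,404),(421,380))])
print(W)
a=mod-mod.mean(0);b=W-W.mean(0)
th=np.arctan2((a[:,0]*b[:,1]-a[:,1]*b[:,0]).sum(),(a*b).sum())
R=np.array([[np.cos(th),-np.sin(th)],[np.sin(th),np.cos(th)]]);t=W.mean(0)-R@mod.mean(0)
print("shaker",t,np.degrees(th),"res mm",1e3*(mod@R.T+t-W))
for n,p in(("key",(-.06,.05)),("end",(-.06,-.05))):print(n,R@p+t)
s=r.sense();d=np.r_[k[:2],.079]-s["eef_pos"];print("shift",d,d/.12,"yaw to go",np.degrees(th)+180-s["ee_rot"][2])
E
```

```text
knob [0.52988888 0.30477798 0.096     ] scene px [316.86542398 224.83943561]
rest [0.52954289 0.30486285 0.03      ] [np.float64(0.061346227512646276), np.float64(0.06294845600447067), np.float64(0.06067228043705539), np.float64(0.06497535478605078)]
vial [0.60545295 0.25394556 0.045     ]
turq [0.49225911 0.20788504 0.088     ]
turq [0.44549356 0.27920178 0.088     ]
[[ 0.41905309  0.06333018]
 [ 0.45261401 -0.2371895 ]
 [ 0.49944325 -0.03082213]
 [ 0.51130477 -0.12892609]]
shaker [ 0.56501771 -0.07286575] 6.367583964703411 res mm [[ 0.13061096 -1.53917302]
 [-0.1583066   0.83125509]
 [ 0.39927141  0.99351624]
 [-0.37157577 -0.28559831]]
key [ 0.49984252 -0.02982861]
end [ 0.51093319 -0.12921169]
shift [ 0.26814115 -0.28953165 -0.16377418] [ 2.23450958 -2.41276372 -1.36478486] yaw to go 30.130871511312563
```

Request:
play_rows --targets '[{"x":0.5,"y":-0.4,"az":0.22},{"x":0.85,"y":-0.8,"az":0.44},{"x":0.95,"y":-1,"az":0.67},{"x":0.95,"y":-1,"az":0.67}]' --jaw 0.65 --newtons 20

```text
schema error: expected keys x, y, z, ax, ay, az
```

Request:
play_rows --targets '[{"x":0.4,"y":-0.4},{"x":0.8,"y":-0.8},{"x":0.95,"y":-1},{"x":0.95,"y":-1}]'

```text
schema error: expected keys x, y, z, ax, ay, az
```

All keys must be given in every row.

Request:
play_rows --targets '[{"x":0.4,"y":-0.35,"z":0,"ax":0,"ay":0,"az":0.22},{"x":0.75,"y":-0.7,"z":0,"ax":0,"ay":0,"az":0.44},{"x":0.95,"y":-1,"z":0,"ax":0,"ay":0,"az":0.67},{"x":0.95,"y":-1,"z":0,"ax":0,"ay":0,"az":0.67}]' --jaw 0.65 --newtons 20

```text
clock: 0.6
eef_pos: [0.3801, 0.4702, 0.2428]
ee_rot: [-179.8, 0.0, -174.0]
contact_force: [0.0, 0.5, -0.1]
gripper_width: 0.0605
grasp_force: 0.0
```

Request:
play_rows --targets '[{"x":0.35,"y":-0.35,"z":0,"ax":0,"ay":0,"az":0},{"x":0.7,"y":-0.7,"z":0,"ax":0,"ay":0,"az":0},{"x":0.95,"y":-1,"z":0,"ax":0,"ay":0,"az":0},{"x":0.95,"y":-1,"z":0,"ax":0,"ay":0,"az":0}]'

```text
clock: 1.1
eef_pos: [0.493, 0.3509, 0.243]
ee_rot: [-179.9, 0.0, -174.1]
contact_force: [-0.2, 1.9, -0.5]
gripper_width: 0.0595
grasp_force: 0.0
```

Request:
play_rows --targets '[{"x":0.31,"y":-0.39,"z":0,"ax":0,"ay":0,"az":0},{"x":0.31,"y":-0.39,"z":-0.4,"ax":0,"ay":0,"az":0},{"x":0.31,"y":-0.39,"z":-0.5,"ax":0,"ay":0,"az":0},{"x":0.31,"y":-0.39,"z":-0.5,"ax":0,"ay":0,"az":0}]'

```text
clock: 1.6
eef_pos: [0.5251, 0.31, 0.1831]
ee_rot: [180.0, -0.2, -173.4]
contact_force: [0.3, -0.1, 0.2]
gripper_width: 0.0596
grasp_force: 0.0
```

```bash
python3 - <<'E'
from h import *
import cv2
s=r.sense();print(s["eef_pos"],s["ee_rot"],s["contact_force"]);m=r.camera_model("wrist");cv2.imwrite("pics/w1.png",r.capture("wrist"))
print(m, "pred knob",proj("w",[.530,.305,.096],m),"grasp axis",proj("w",s["eef_pos"]-[0,0,s["eef_pos"][2]-.096],m))
import pickle;pickle.dump(m,open("m1.pkl","wb"))
E
```

```text
[0.52511849 0.30999664 0.18312276] [ 1.79975097e+02 -1.53449990e-01 -1.73447133e+02] [ 0.26674115 -0.05465384  0.23207438]
{'K': array([[272.99434793,   0.        , 252.79372199],
       [  0.        , 272.99434793, 196.37136495],
       [  0.        ,   0.        ,   1.        ]]), 'R': array([[-1.14642632e-01,  9.93406728e-01,  3.72407922e-04],
       [ 9.59815339e-01,  1.10669390e-01,  2.57889124e-01],
       [ 2.56147577e-01,  2.99225309e-02, -9.66174447e-01]]), 't': array([-0.24786095, -0.55487568,  0.1875233 ])} pred knob [246.4184016  210.42570795] grasp axis [252.7097086 205.7616048]
```

View pics/w1.png

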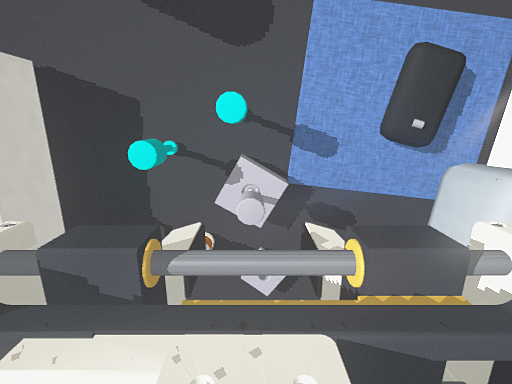

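The wrist view shows the knob's top at about (250,212), within about 4 px (4 mm) of the prediction. The turquoise pins are clear of the fingers. I'll measure the knob in a small crop while computing.

```bash
python3 - <<'E'
import cv2
t=cv2.imread("pics/w1.png")
cv2.imwrite("pics/w1c.png",cv2.resize(t[145:240,200:300],None,fx=6,fy=6,interpolation=cv2.INTER_CUBIC))
E
```

```text
(no output)
```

View pics/w1c.png

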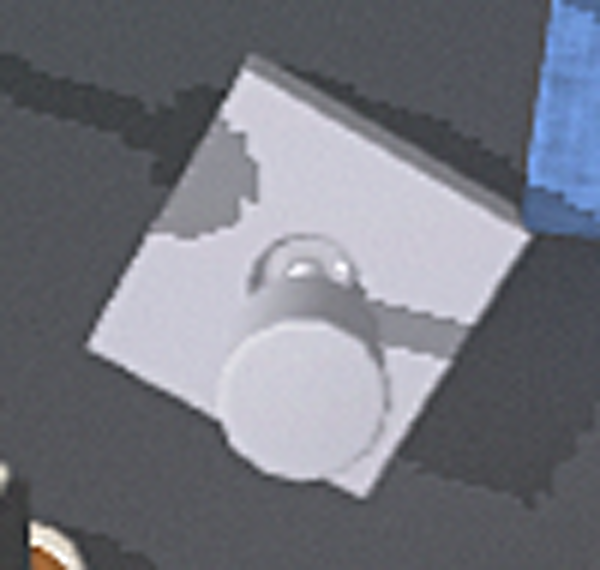

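The knob's top centre is at crop (302,398), image (249.9,210.9), which gives a knob position of about (0.531,0.307). I'll descend and grip.

Request:
play_rows --targets '[{"x":0.045,"y":-0.03,"z":-0.2,"ax":0,"ay":0,"az":0},{"x":0.045,"y":-0.03,"z":-0.5,"ax":0,"ay":0,"az":0},{"x":0.045,"y":-0.03,"z":-0.75,"ax":0,"ay":0,"az":0},{"x":0.045,"y":-0.03,"z":-0.87,"ax":0,"ay":0,"az":0},{"x":0.045,"y":-0.03,"z":-0.87,"ax":0,"ay":0,"az":0}]'

```text
clock: 2.28
eef_pos: [0.5323, 0.3053, 0.0796]
ee_rot: [180.0, -0.0, -173.6]
contact_force: [0.1, -0.3, -0.5]
gripper_width: 0.0599
grasp_force: 0.0
```

Request:
play_rows --targets '[{"x":0,"y":0,"z":0,"ax":0,"ay":0,"az":0},{"x":0,"y":0,"z":0,"ax":0,"ay":0,"az":0},{"x":0,"y":0,"z":0,"ax":0,"ay":0,"az":0},{"x":0,"y":0,"z":0,"ax":0,"ay":0,"az":0},{"x":0,"y":0,"z":0,"ax":0,"ay":0,"az":0}]' --jaw 0 --newtons 20

```text
clock: 2.9
eef_pos: [0.5328, 0.3047, 0.0797]
ee_rot: [180.0, 0.0, -173.6]
contact_force: [-0.8, 0.2, 2.1]
gripper_width: 0.0254
grasp_force: 20.0
```

Request:
play_rows --targets '[{"x":0,"y":0,"z":0.3,"ax":0,"ay":0,"az":0},{"x":0,"y":0,"z":0.7,"ax":0,"ay":0,"az":0},{"x":0,"y":-0.1,"z":1,"ax":0,"ay":0,"az":0},{"x":-0.1,"y":-0.5,"z":1,"ax":0,"ay":0,"az":0},{"x":-0.1,"y":-0.9,"z":1,"ax":0,"ay":0,"az":0},{"x":-0.1,"y":-1,"z":1,"ax":0,"ay":0,"az":0}]'

```text
clock: 3.65
eef_pos: [0.5205, 0.1798, 0.1989]
ee_rot: [-179.8, -0.1, -173.9]
contact_force: [0.5, 0.8, -0.8]
gripper_width: 0.0254
grasp_force: 20.0
```

Request:
play_rows --targets '[{"x":-0.1,"y":-0.4,"z":0,"ax":0,"ay":0,"az":0},{"x":-0.17,"y":-0.8,"z":0,"ax":0,"ay":0,"az":0},{"x":-0.17,"y":-1,"z":0,"ax":0,"ay":0,"az":0},{"x":-0.17,"y":-1,"z":0,"ax":0,"ay":0,"az":0}]'

```text
clock: 4.15
eef_pos: [0.5001, 0.0628, 0.1991]
ee_rot: [-180.0, -0.0, -173.8]
contact_force: [-0.4, 0.6, -0.9]
gripper_width: 0.0257
grasp_force: 20.0
```

Request:
play_rows --targets '[{"x":0,"y":-0.3,"z":0,"ax":0,"ay":0,"az":0},{"x":0,"y":-0.5,"z":0,"ax":0,"ay":0,"az":0},{"x":0,"y":-0.58,"z":0,"ax":0,"ay":0,"az":0},{"x":0,"y":-0.58,"z":0,"ax":0,"ay":0,"az":0},{"x":0,"y":-0.58,"z":0,"ax":0,"ay":0,"az":0}]'

```text
clock: 4.78
eef_pos: [0.5002, -0.0032, 0.1993]
ee_rot: [179.9, 0.0, -173.5]
contact_force: [0.1, 0.4, -1.8]
gripper_width: 0.0256
grasp_force: 20.0
```

```bash
python3 - <<'E'
from h import *
import cv2,pickle
s=r.sense();print(s["eef_pos"],s["ee_rot"],s["contact_force"]);m=r.camera_model("wrist");w=r.capture("wrist")
cv2.imwrite("pics/w2.png",w);pickle.dump(m,open("m2.pkl","wb"))
e=s["eef_pos"]
for z in(.085,):
  for n,p in(("key",(.4998,-.0298,z)),("end",(.5109,-.1292,z))):print(n,proj("w",p,m))
b=e.copy();b[2]-=.071;print("foot",proj("w",b,m))
E
```

```text
[ 0.50020999 -0.00322606  0.19932457] [ 1.79947434e+02  5.96271504e-03 -1.73488577e+02] [ 0.11443111  0.38646384 -1.76013859]
key [225.41181584 193.77287832]
end [121.84985046 193.49691083]
foot [252.7028653  211.18051266]
```

View pics/w2.png

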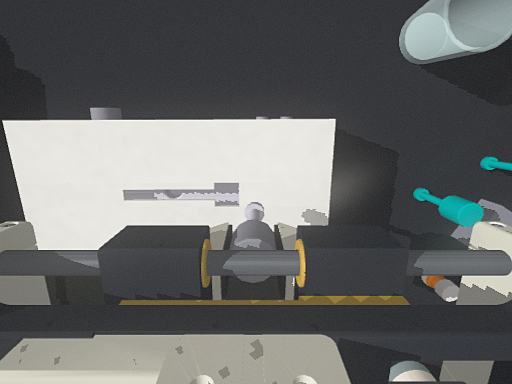

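The wrist view shows the slot from (124,195) to the square opening at about (227,194), with the pin's foot at about (254,210). A shade edge inside the slot near (165,194) may be the hole.

```bash
python3 - <<'E'
import cv2
t=cv2.imread("pics/w2.png")
cv2.imwrite("pics/w2c.png",cv2.resize(t[170:260,115:275],None,fx=5,fy=5,interpolation=cv2.INTER_CUBIC))
E
```

```text
(no output)
```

View pics/w2c.png

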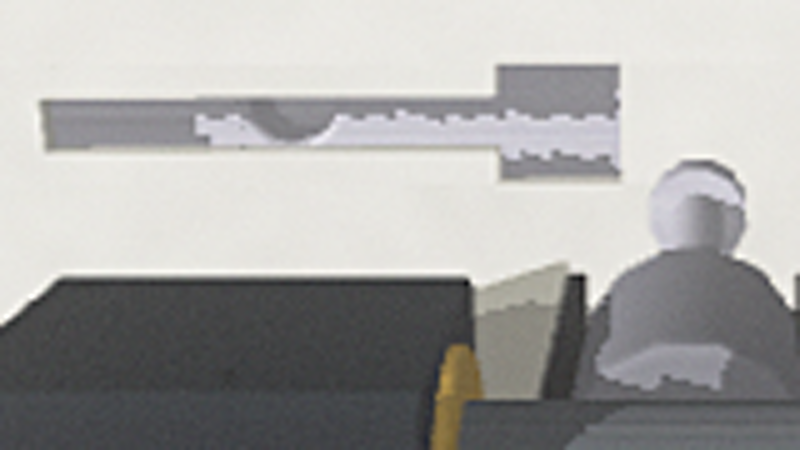

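The hole shows through the slot as an arc centred at crop x≈292 (240 to 345). The opening is centred at (559,122), the slot end at (42,125), and the foot at (697,207).

```bash
python3 - <<'E'
from h import *
import pickle
m=pickle.load(open("m2.pkl","rb"))
C=lambda p:(115+(p[0]+.5)/5-.5,170+(p[1]+.5)/5-.5)
f=back("w",C((697,207)),.134,m);k=back("w",C((559,122.5)),.085,m);e=back("w",C((42,125)),.085,m)
sl=back("w",C((300,124)),.085,m)
print("foot",f,"key",k,"end",e,"slotmid",sl)
yv=(k-e)[:2];print("len",np.linalg.norm(yv),"dir",yv/np.linalg.norm(yv), "yaw",np.degrees(np.arctan2(-yv[0],yv[1])))
for x in(240,292,345):print("hole",back("w",C((x,142 if x==292 else 110)),.066,m))
print("cam",-m["R"].T@m["t"],"key-foot",k-f,"norm",(k-f)/.12)
E
```

```text
foot [ 0.49808764 -0.00243472  0.134     ] key [ 0.50001697 -0.02882214  0.085     ] end [ 0.51188381 -0.1281068   0.085     ] slotmid [ 0.50601097 -0.07855445  0.085     ]
len 0.09999132559415909 dir [-0.11867872  0.99293271] yaw 6.815854015131772
hole [ 0.51000883 -0.09602627  0.066     ]
hole [ 0.51567775 -0.08506159  0.066     ]
hole [ 0.50753525 -0.07441656  0.066     ]
cam [ 0.43087818 -0.0112821   0.34040386] key-foot [ 0.00192933 -0.02638742 -0.049     ] norm [ 0.01607771 -0.2198952  -0.40833333]
```

Request:
play_rows --targets '[{"x":0.015,"y":-0.12,"z":0,"ax":0,"ay":0,"az":0},{"x":0.015,"y":-0.22,"z":-0.1,"ax":0,"ay":0,"az":0},{"x":0.015,"y":-0.22,"z":-0.28,"ax":0,"ay":0,"az":0},{"x":0.015,"y":-0.22,"z":-0.32,"ax":0,"ay":0,"az":0},{"x":0.015,"y":-0.22,"z":-0.36,"ax":0,"ay":0,"az":0},{"x":0.015,"y":-0.22,"z":-0.4,"ax":0,"ay":0,"az":0},{"x":0.015,"y":-0.22,"z":-0.4,"ax":0,"ay":0,"az":0}]'

```text
clock: 5.7
eef_pos: [0.5019, -0.0314, 0.1513]
ee_rot: [180.0, -0.0, -173.6]
contact_force: [-0.1, -0.0, -1.3]
gripper_width: 0.0256
grasp_force: 20.0
```

```bash
python3 - <<'E'
from h import *
import cv2,pickle
s=r.sense();print(s["eef_pos"],s["ee_rot"],s["contact_force"]);m=r.camera_model("wrist");w=r.capture("wrist")
pickle.dump(m,open("m3.pkl","wb"))
cv2.imwrite("pics/w3c.png",cv2.resize(w[160:260,150:290],None,fx=5,fy=5,interpolation=cv2.INTER_CUBIC))
E
```

```text
[ 0.50191888 -0.03141713  0.15129515] [ 1.79997754e+02 -4.80053153e-03 -1.73598530e+02] [-0.12250137 -0.03324127 -1.29194672]
```

View pics/w3c.png

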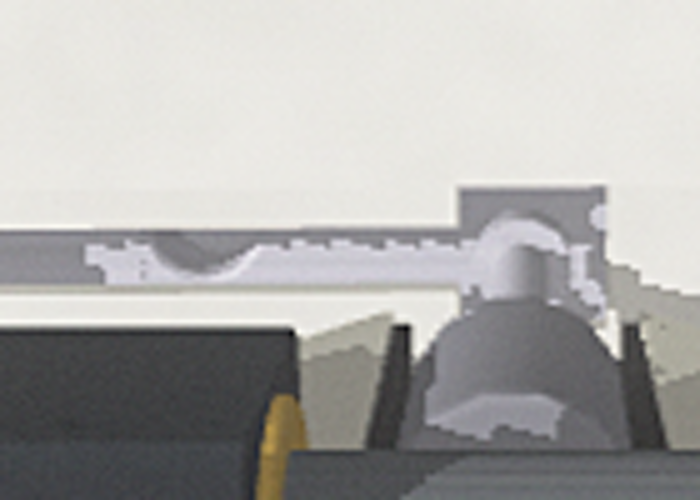

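The foot is in the opening: foot centre at crop x≈521 against 533 for the square, and the rows agree. The hole arc is at about x=203. I'll lower it gently.

Request:
play_rows --targets '[{"x":0,"y":0.01,"z":-0.05,"ax":0,"ay":0,"az":0},{"x":0,"y":0.01,"z":-0.09,"ax":0,"ay":0,"az":0},{"x":0,"y":0.01,"z":-0.11,"ax":0,"ay":0,"az":0},{"x":0,"y":0.01,"z":-0.12,"ax":0,"ay":0,"az":0},{"x":0,"y":0.01,"z":-0.12,"ax":0,"ay":0,"az":0}]'

```text
clock: 6.38
eef_pos: [0.5021, -0.0302, 0.1372]
ee_rot: [180.0, 0.0, -173.6]
contact_force: [-1.0, 0.1, 3.6]
gripper_width: 0.025
grasp_force: 20.0
```

Contact is about 4 to 5 N. I'll start sliding along the slot.

Request:
play_rows --targets '[{"x":0,"y":0,"z":0,"ax":0,"ay":0,"az":0},{"x":0.004,"y":-0.033,"z":0,"ax":0,"ay":0,"az":0},{"x":0.008,"y":-0.066,"z":0,"ax":0,"ay":0,"az":0},{"x":0.012,"y":-0.1,"z":0,"ax":0,"ay":0,"az":0},{"x":0.016,"y":-0.13,"z":0,"ax":0,"ay":0,"az":0}]'

```text
clock: 7.0
eef_pos: [0.5041, -0.0462, 0.137]
ee_rot: [180.0, 0.0, -173.6]
contact_force: [-0.4, 2.6, 3.5]
gripper_width: 0.0256
grasp_force: 20.0
```

Request:
play_rows --targets '[{"x":0.005,"y":-0.04,"z":0,"ax":0,"ay":0,"az":0},{"x":0.01,"y":-0.08,"z":0,"ax":0,"ay":0,"az":0},{"x":0.014,"y":-0.12,"z":0,"ax":0,"ay":0,"az":0},{"x":0.019,"y":-0.16,"z":0,"ax":0,"ay":0,"az":0},{"x":0.024,"y":-0.2,"z":0,"ax":0,"ay":0,"az":0},{"x":0.029,"y":-0.24,"z":0,"ax":0,"ay":0,"az":0}]'

```text
clock: 7.75
eef_pos: [0.5073, -0.0751, 0.1369]
ee_rot: [-180.0, -0.0, -173.6]
contact_force: [0.1, 2.9, 2.6]
gripper_width: 0.0258
grasp_force: 20.0
```

Request:
play_rows --targets '[{"x":0.002,"y":-0.02,"z":0,"ax":0,"ay":0,"az":0},{"x":0.005,"y":-0.04,"z":0,"ax":0,"ay":0,"az":0},{"x":0.007,"y":-0.06,"z":0,"ax":0,"ay":0,"az":0},{"x":0.01,"y":-0.08,"z":0,"ax":0,"ay":0,"az":0},{"x":0.01,"y":-0.085,"z":0,"ax":0,"ay":0,"az":0},{"x":0.01,"y":-0.085,"z":0,"ax":0,"ay":0,"az":0}]'

```text
clock: 8.5
eef_pos: [0.5081, -0.0854, 0.1366]
ee_rot: [-180.0, -0.0, -173.6]
contact_force: [-0.6, 0.6, -0.4]
gripper_width: 0.0255
grasp_force: 20.0
```

Fz fell to about the free-hanging level, so the foot is over the hole. I'll lower it in small steps.

Request:
play_rows --targets '[{"x":0,"y":0,"z":-0.008,"ax":0,"ay":0,"az":0},{"x":0,"y":0,"z":-0.016,"ax":0,"ay":0,"az":0},{"x":0,"y":0,"z":-0.024,"ax":0,"ay":0,"az":0},{"x":0,"y":0,"z":-0.024,"ax":0,"ay":0,"az":0}]'

```text
clock: 9.0
eef_pos: [0.5084, -0.085, 0.1339]
ee_rot: [-180.0, -0.0, -173.6]
contact_force: [-0.5, -0.8, -2.0]
gripper_width: 0.0257
grasp_force: 20.0
```

Request:
play_rows --targets '[{"x":0,"y":0,"z":-0.017,"ax":0,"ay":0,"az":0},{"x":0,"y":0,"z":-0.034,"ax":0,"ay":0,"az":0},{"x":0,"y":0,"z":-0.05,"ax":0,"ay":0,"az":0},{"x":0,"y":0,"z":-0.065,"ax":0,"ay":0,"az":0},{"x":0,"y":0,"z":-0.075,"ax":0,"ay":0,"az":0},{"x":0,"y":0,"z":-0.075,"ax":0,"ay":0,"az":0}]'

```text
clock: 9.75
eef_pos: [0.5084, -0.0849, 0.1249]
ee_rot: [180.0, -0.0, -173.6]
contact_force: [-0.8, 0.4, -1.3]
gripper_width: 0.0255
grasp_force: 20.0
```

Request:
play_rows --targets '[{"x":0,"y":0,"z":-0.008,"ax":0,"ay":0,"az":0},{"x":0,"y":0,"z":-0.014,"ax":0,"ay":0,"az":0},{"x":0,"y":0,"z":-0.014,"ax":0,"ay":0,"az":0}]'

```text
clock: 10.12
eef_pos: [0.5088, -0.0849, 0.1237]
ee_rot: [-180.0, 0.0, -173.6]
contact_force: [-0.8, -0.7, 2.5]
gripper_width: 0.0257
grasp_force: 20.0
```

It has reached the floor, at the expected height. Releasing, then retreating straight up.

Request:
play_rows --targets '[{"x":0,"y":0,"z":0,"ax":0,"ay":0,"az":0},{"x":0,"y":0,"z":0,"ax":0,"ay":0,"az":0},{"x":0,"y":0,"z":0,"ax":0,"ay":0,"az":0},{"x":0,"y":0,"z":0,"ax":0,"ay":0,"az":0},{"x":0,"y":0,"z":0.1,"ax":0,"ay":0,"az":0},{"x":0,"y":0,"z":0.4,"ax":0,"ay":0,"az":0},{"x":0,"y":0,"z":0.7,"ax":0,"ay":0,"az":0},{"x":0,"y":0,"z":0.7,"ax":0,"ay":0,"az":0}]' --jaw 0.6

```text
clock: 11.12
eef_pos: [0.511, -0.0851, 0.2112]
ee_rot: [-179.9, 0.4, -173.6]
contact_force: [-0.0, 0.6, -0.2]
gripper_width: 0.0551
grasp_force: 0.0
```

```bash
python3 - <<'E'
from h import *
import cv2
s=r.sense();print(s["eef_pos"],s["contact_force"]);m=r.camera_model("wrist");w=r.capture("wrist")
cv2.imwrite("pics/w4c.png",cv2.resize(w[120:270,100:350],None,fx=3.2,fy=3.2,interpolation=cv2.INTER_CUBIC))
C=lambda p:np.round((np.array(p)-[100,120])*3.2)
for y in(-.0849,):
  for n,z in(("top z .140 home",.140),("if not home .154",.154)):print(n,C(proj("w",[.507,-.0852,z],m)))
E
```

```text
[ 0.51100101 -0.08514004  0.21117058] [-0.03886882  0.57259261 -0.22879938]
top z .140 home [491. 275.]
if not home .154 [491. 293.]
```

View pics/w4c.png

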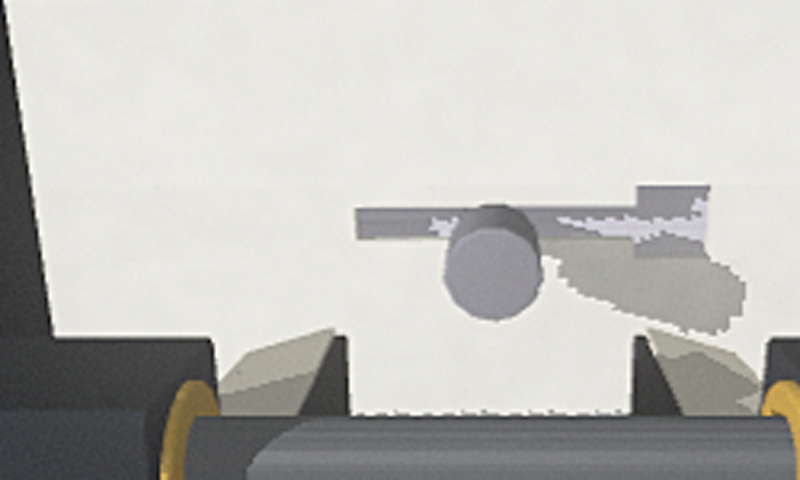

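The knob's top is at crop (493,273), against a prediction of (491,275) for a pin that is fully home. It stands upright and the gripper is clear of it, so I'm handing in.

```bash
python3 -c "
from bench import r
print(r.finish_job())"
```

```text
the job is handed in; nothing more can be done
None
```

The pin stands upright and looks fully home in the blind hole, the gripper has let go of it, and the job is handed in at about 11 s on the robot's clock; no verdict was returned.

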